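# Seat the dust extractor's filter cover

### The job

The round aluminium filter cover of the blue dust extractor is sitting up on its red key because its notch is not at the key. Push one of the cover's black lugs sideways with a fingertip to turn the cover until the notch stands over the red key, then press the yellow centre pad down until the cover is fully home on the housing, and take the finger away. Only touch and push, gently: do not lift the cover, and leave the jar and spool on the housing and everything on the bench where they are.

Things in the scene. Friction and masses are not known exactly. Their poses are not given: they have to be found in the camera images.
- extractor: blue dust extractor housing fixed to the bench (place and yaw differ every time), 220 mm (its x) by 340 mm (its y), flat top 95 mm above the bench; a hose port sticks out 50 mm at its +y end. Origin: centre of its underside, z up. The cover's vertical axis is at the housing's local x = 0, y = -50 mm
- cover: round aluminium cover, 150 mm diameter, 10 mm thick, captive on its vertical axis. Origin: on the axis at its underside; z up; its x axis points to the notch. Turns endlessly either way with light drag (0.06 N m, 1 to 2 N at a lug), stays where left. Starts 8 mm above its seat, on the key, level, turned any amount; the key stops it going down until the notch is over it
- notch (a point): point in the cover's rim notch, at the cover's underside, 69 mm from the axis. The notch is an open cut in the rim from 58 mm radius outwards, a little tapered: 15 mm wide at 62 mm radius, 21 mm wide at the rim
- key (a point): point on top of the red key, 69 mm from the cover's axis, on the housing's +x side. The key: a red bar fixed on the housing top, 8 mm wide, 8 mm high, lying radially 62 to 96 mm from the axis; its outer end shows beyond the cover. The cover can go down when the notch points to the key within about 3 degrees
- pad (a point): centre of the top of the cover's yellow round pad (34 mm across, 3 mm high), on the axis, 13 mm above the cover's underside: press here
- lug_a (a point): centre of the top of a black lug: upright cylinder 18 mm diameter standing 22 mm above the cover's face, at the cover's own +y, 50 mm from the axis; its top is 32 mm above the cover's underside
- lug_b (a point): the same for the other black lug, at the cover's own -y, 50 mm from the axis
- post (a joint): how far the cover has been pressed down, m: 0 as it starts, 0.008 fully home (a firm stop); negative if it is lifted. A rubber seal drags on it: it takes 5 to 8 N to move down, and it stays where it is left
- glue: loose white glue bottle with orange cap, 54 mm across, 150 mm high; only to be left alone
- screwdriver: loose screwdriver with red handle, lying on the bench; only to be left alone
- wrench: loose steel wrench lying on the bench; only to be left alone
- mug: loose blue mug, 80 mm across, 90 mm high; only to be left alone
- block: loose pale wood block 90 x 50 x 45 mm; only to be left alone
- screws: loose amber screw jar, 44 mm across, 50 mm high, standing on top of the extractor housing beside the cover; only to be left alone
- spool: loose wooden spool, 40 mm across, 45 mm high, standing on top of the extractor housing near the cover; only to be left alone

How it is judged:
By the outcome, as a careful person would: the job done as asked, in the order asked, and still so for the second after the job is handed in, with the robot touching nothing.
It also fails if it takes over 48 s, if anything falls off the work surface, if the arm or the gripper's body presses on something with over 40 N, if the wrist force passes 120 N, or if a joint passes its speed limit or range.

### The arm

A 6-joint arm with a two-finger parallel gripper is mounted at the origin on the work surface. World frame = base frame: x ahead of the robot, y to its left, z up, the work surface at z = 0. Lengths are in m, angles in rad, forces in N, time in s.
With the tool pointing down it reaches from about 0.375 to 0.975 m from the base axis. Payload 3.8 kg.
Tool frame: the origin (TCP) lies on the mounting face of the last link; the fingertips stand 173 mm ahead of it and the grasp point (between the pads) lies 155 mm ahead of it; z points along the fingers, y is the line along which they close (so a half turn about z gives the same grasp; the last joint's range is limited). The gripper opens to 85 mm and grips with 20 to 120 N. Pads are 22 mm wide; open, the fingers measure 114 mm over their backs; the gripper's body (76 mm by 85 mm) begins 54 mm behind the grasp point. The pads swing forward as they close: fully open they stand 13 mm farther back than shut.
Start: joints at [1.145, 0.264, 1.604, -0, 1.274, -0.037], TCP at [0.256, 0.625, 0.405] pointing down, gripper open.
Joint ranges: [-2.63, 2.63], [-0.94, 2.18], [0.31, 2.57], [-1.31, 4.45], [0, 2.66], [-2.55, 2.55]. Speed limits (rad/s): [2.57, 2.57, 3.14, 3.14, 3.14, 3.14].

### API

Orientations are given as a rotation vector (axis times angle).
In Python, from workcell import bot gives the robot as it stands.
- The arm moves only by the tool drive_tool, never from a script. Its argument "increments" is a list of rows, each an object with "delta_pos": the shift along the tool's x, y, z in mm, a list of three; "turn": the turn about the tool's z in rad; "jaw": the opening, from -1 (shut) to 1 (fully open). A call has 1 to 8 rows; each row shifts and turns the commanded pose from where the row before left it, along the tool's axes as they then stand; what a row does not reach is not made up. A row lasts 1/12 s, in which the tool goes at most 41.7 mm and 7.16 degrees, less where a joint would pass 70% of its speed; a pose out of reach is approached as far as the arm can. A call is refused whole if a number of a shift passes 41.7 or a number of a turn 0.125, either way. A call with a gripper value outside its range is refused whole. The fingers move at their own pace and stop on an object; "grip_force" is the grip in N (left out, the last holds). Time passes only in rows, so rows that do not move let the fingers close. It gives the time, the measured TCP pose, the force, the opening and the grip force at its end, in the units of the state.
- bot.read_state(): the state, without advancing time (a new reading comes with each control period).
- bot.read_camera(name): name is "side" or "top" or "wrist"; returns a dict with "pixels" (384x512x3 uint8, red, green, blue), "fovy" (degrees; the focal length in pixels is half the picture's height over the tangent of half this angle, whatever the lens; pixels are square), "cx", "cy" (the principal point, pixels), "camera_from_world" (4x4, takes a point from world to camera coordinates); the wrist camera has in their place "hand_eye" (4x4, takes a point from camera to tool coordinates, whose origin is the TCP and whose axes are the flange's). Camera axes: x right, y down, z forward; pixel columns grow to the right and rows downward; lengths in m; the calibration is good to about 2 mm. A picture is of the moment at which its call begins: read the wrist's pose just before it. There is no depth.
- bot.finish_job(): hands the job in; it is judged then, once.
The state is a dict: "time": time; "q": joint angles; "joint_vel": joint speeds; "joint_torque": joint torques, N m; "tool_pos": TCP position; "tcp_rot": TCP orientation; "wrist_force": force on the tool from outside, world axes, zero at the start; "torque": the same for the moment, N m; "width": opening from 0.0 (shut) to 1.0 (fully open); "grip_force": force on a finger pad.
Only numpy, scipy, OpenCV 4.12 (cv2) and the standard library are available. Lean on these libraries where they do the work, as an engineer would, in place of code of your own. Each camera call takes 0.05 s, during which the arm holds its last target. There are 200 camera calls.

## Working session

There is one attempt and no reset: what is moved stays moved. The work goes in short steps, Python scripts to look and compute and a tool call to move; the robot and the scene stay as the last step left them, time stands still between calls to the robot, and variables do not carry over. Pictures are saved under pics/ and viewed, at most 10 in all, crops included, and the job is handed in when it is done.

Besides the shell and the picture viewer there is one more tool, called after "Emit:" as a command line: name --argument value ..., lists and objects as JSON in quotes. drive_tool: Moves the arm, as the interface text tells. Its arguments: {"type":"object","properties":{"increments":{"type":"array"},"grip_force":{"type":"number"}},"required":["increments"]}

```bash
mkdir -p pics; cat > h.py <<'E'
import numpy as np, cv2
from workcell import bot
from scipy.spatial.transform import Rotation as R
def cam(n):
    s=bot.read_state(); c=bot.read_camera(n); c['s']=s
    c['f']=192/np.tan(np.radians(c['fovy'])/2)
    if n=='wrist':
        T=np.eye(4);T[:3,:3]=R.from_rotvec(s['tcp_rot']).as_matrix();T[:3,3]=s['tool_pos']
        c['W']=T@c['hand_eye']
    else: c['W']=np.linalg.inv(c['camera_from_world'])
    return c
def save(c,n): cv2.imwrite('pics/'+n+'.png',c['pixels'][:,:,::-1])
def ray(c,u,v):
    d=c['W'][:3,:3]@np.array([(u-c['cx'])/c['f'],(v-c['cy'])/c['f'],1]); return c['W'][:3,3],d/np.linalg.norm(d)
def plane(c,u,v,z):
    o,d=ray(c,u,v); return o+d*(z-o[2])/d[2]
def proj(c,p):
    q=np.linalg.inv(c['W'])@np.append(p,1); return c['f']*q[:2]/q[2]+[c['cx'],c['cy']]
def tri(a,pa,b,pb):
    o1,d1=ray(a,*pa);o2,d2=ray(b,*pb)
    t=np.linalg.lstsq(np.c_[d1,-d2],o2-o1,rcond=None)[0]
    x=o1+t[0]*d1;y=o2+t[1]*d2; return (x+y)/2,np.linalg.norm(x-y)
E
python3 - <<'E'
from h import *
ims=[cam(n) for n in('top','side')]
for c,n in zip(ims,('top','side')): save(c,n+'0'); print(n,c['W'].round(3),c['f'],c['cx'],c['cy'])
print(bot.read_state())
E
```

```text
top [[ 0.01  -0.998  0.059  0.431]
 [-1.    -0.012 -0.029  0.031]
 [ 0.029 -0.059 -0.998  1.316]
 [ 0.     0.     0.     1.   ]] 448.5943826020603 254.1956612710043 194.9551272122968
side [[ 0.719 -0.47   0.512 -0.174]
 [-0.695 -0.479  0.536 -0.688]
 [-0.006 -0.741 -0.671  0.979]
 [ 0.     0.     0.     1.   ]] 433.8560409777147 259.77742130197976 188.5731965954958
{'time': 0.1, 'q': array([ 1.14509148e+00,  2.64723302e-01,  1.60525683e+00,  1.04761448e-05,
        1.27367207e+00, -3.68924909e-02]), 'joint_vel': array([-0.00037185, -0.0026774 , -0.00282465,  0.00056554, -0.00118212,
        0.00080072]), 'joint_torque': array([-8.90015363e-04, -5.16714764e+01, -3.68585801e+01, -1.50679484e-04,
        6.31238072e-03, -2.21607991e-06]), 'tool_pos': array([0.25575565, 0.62434352, 0.40344501]), 'tcp_rot': array([-0.60681657, -3.08193781,  0.00314488]), 'wrist_force': array([ 0.56952336,  0.0738465 , -0.47588576]), 'torque': array([ 0.02090232,  0.00674683, -0.01798555]), 'grip_force': 0.0, 'width': 0.9985899116624086}
```

View pics/top0.png

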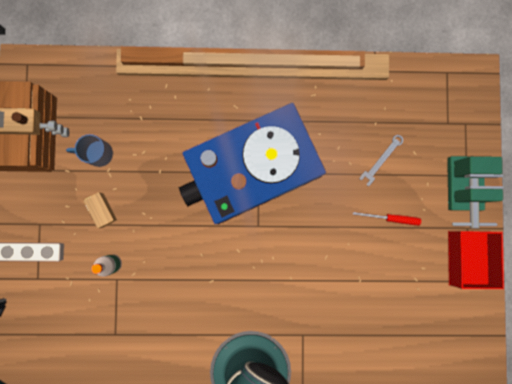

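View pics/side0.png

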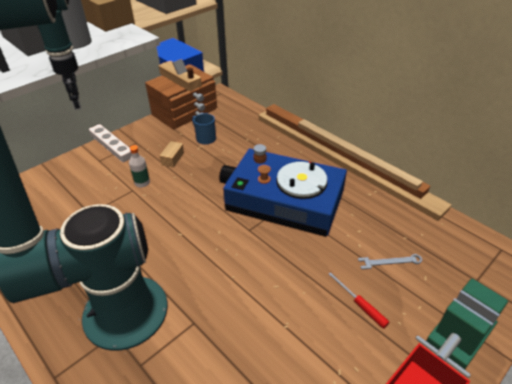

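The top view shows the pad at (271,154), lugs at about (270,135) and (273,171), the notch at (296,152) on the right, and the red key at about (258,126). The jar is at (208,157) and the spool at (239,181). The side view agrees: pad (302,177), lugs (312,167) and (321,191). The cover needs about 110° CCW.

```bash
python3 - <<'E'
from h import *
t=cam('top');s=cam('side')
def blobs(c,f,box,amin=3):
    x0,y0,x1,y1=box; hsv=cv2.cvtColor(c['pixels'],cv2.COLOR_RGB2HSV)
    m=np.zeros(hsv.shape[:2],np.uint8); m[y0:y1,x0:x1]=f(hsv)[y0:y1,x0:x1]
    n,_,st,ce=cv2.connectedComponentsWithStats(m); return [(ce[i].round(1),st[i,4],st[i,:4]) for i in range(1,n) if st[i,4]>=amin]
Y=lambda h:((h[...,0]>22)&(h[...,0]<35)&(h[...,1]>150)&(h[...,2]>120)).astype(np.uint8)
K=lambda h:((h[...,2]<60)).astype(np.uint8)
Rd=lambda h:(((h[...,0]<8)|(h[...,0]>165))&(h[...,1]>120)&(h[...,2]>60)).astype(np.uint8)
for c,b,n in((t,(235,110,310,190),'top'),(s,(270,150,335,205),'side')):
    for nm,f in(('Y',Y),('K',K),('R',Rd)): print(n,nm,blobs(c,f,b))
    x0,y0,x1,y1=b
    cv2.imwrite(f'pics/{n}crop.png',cv2.resize(c['pixels'][y0:y1,x0:x1,::-1],None,fx=7,fy=7,interpolation=cv2.INTER_CUBIC))
yt=blobs(t,Y,(235,110,310,190))[0][0]; ys=blobs(s,Y,(270,150,335,205))[0][0]
print('pad',tri(t,yt,s,ys), plane(t,*yt,.116),plane(s,*ys,.116))
B=lambda h:((h[...,0]>105)&(h[...,0]<128)&(h[...,1]>130)&(h[...,2]>60)).astype(np.uint8)
print(blobs(t,B,(170,90,340,235),100))
E
```

```text
top Y [(array([271. , 153.5]), np.int32(91), array([266, 149,  11,  10], dtype=int32))]
top K [(array([269. , 135.5]), np.int32(4), array([268, 135,   3,   2], dtype=int32)), (array([295. , 152.5]), np.int32(4), array([294, 152,   3,   2], dtype=int32)), (array([272.6, 171.6]), np.int32(15), array([271, 170,   4,   4], dtype=int32))]
top R [(array([257.2, 125.4]), np.int32(18), array([255, 123,   5,   6], dtype=int32))]
side Y [(array([301.7, 176.4]), np.int32(37), array([298, 174,   8,   6], dtype=int32))]
side K [(array([311.6, 165.9]), np.int32(22), array([310, 163,   4,   7], dtype=int32)), (array([291.9, 182.4]), np.int32(17), array([291, 180,   3,   6], dtype=int32)), (array([302.9, 193.8]), np.int32(85), array([278, 185,  47,  14], dtype=int32))]
side R [(array([310.3, 161.7]), np.int32(3), array([310, 161,   2,   2], dtype=int32))]
pad (array([ 0.61567679, -0.04799782,  0.1138966 ]), np.float64(0.00035922816067650016)) [ 0.61522126 -0.04773617  0.116     ] [ 0.6139092  -0.04965577  0.116     ]
[(array([244. , 172.6]), np.int32(4808), array([183, 119, 138, 104], dtype=int32))]
```

View pics/topcrop.png

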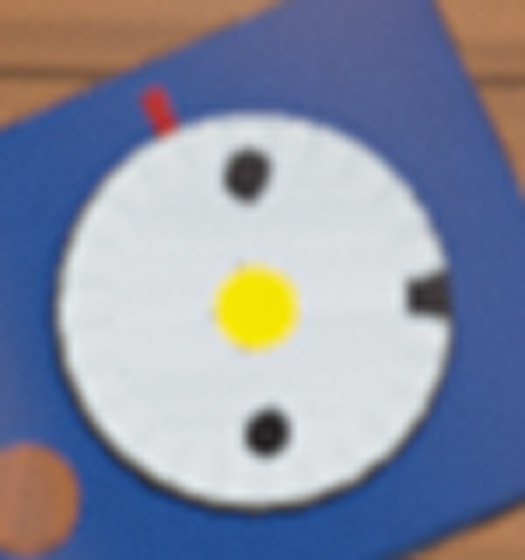

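The enlarged top view shows the pad centre at (271.6,153.9), lugs at (270.3,135) and (273,171.8), the notch at (296.5,152.2), the key at (257.4,126), and the spool edge to the lower left.

```bash
python3 - <<'E'
from h import *
t=cam('top');s=cam('side')
P=plane(t,271.3,153.7,.116)
for n,u,v,z in(('lug1',270.3,135,.135),('lug2',273,171.8,.135),('notch',296.5,152.2,.113),('key',257.4,125.8,.103),('spool',238.7,181,.14),('jar',208,157,.145)):
    p=plane(t,u,v,z);d=p-P;print(n,p.round(4),'r',np.hypot(*d[:2]).round(4),'ang',np.degrees(np.arctan2(d[1],d[0])).round(1))
print(P, tri(t,(270.3,135),s,(312,164.5)), R.from_rotvec(s['s']['tcp_rot']).as_matrix().round(3))
c=cam('wrist');print(c['hand_eye'].round(3),c['f'])
E
```

```text
lug1 [ 0.6619 -0.0442  0.135 ] r 0.0474 ang 5.2
lug2 [ 0.5635 -0.0522  0.135 ] r 0.0513 ang -176.0
notch [ 0.6202 -0.1171  0.113 ] r 0.0688 ang -85.4
key [ 0.693  -0.0108  0.103 ] r 0.0869 ang 25.8
spool [0.5375 0.0383 0.14  ] r 0.1162 ang 131.6
jar [0.5992 0.1195 0.145 ] r 0.1687 ang 95.3
[ 0.61468927 -0.04855099  0.116     ] (array([ 0.66334231, -0.04523635,  0.13187997]), np.float64(0.0022779920467855997)) [[-0.925  0.379 -0.   ]
 [ 0.379  0.925 -0.001]
 [ 0.    -0.001 -1.   ]]
[[-0.001 -0.951 -0.309  0.08 ]
 [ 1.    -0.001 -0.    -0.   ]
 [ 0.    -0.309  0.951  0.031]
 [ 0.     0.     0.     1.   ]] 287.22488214248784
```

Emit:
drive_tool --increments '[{"delta_pos": [-26,-24,0],"turn": 0,"jaw": -1},{"delta_pos": [-26,-24,0],"turn": 0,"jaw": -1},{"delta_pos": [-26,-24,0],"turn": 0,"jaw": -1},{"delta_pos": [-26,-24,0],"turn": 0,"jaw": -1},{"delta_pos": [-26,-24,0],"turn": 0,"jaw": -1},{"delta_pos": [-26,-24,0],"turn": 0,"jaw": -1},{"delta_pos": [-26,-24,0],"turn": 0,"jaw": -1},{"delta_pos": [-26,-24,0],"turn": 0,"jaw": -1}]' --grip_force 20

```text
time: 1.02
tool_pos: [0.3759, 0.3665, 0.4049]
tcp_rot: [0.606, 3.082, 0.001]
wrist_force: [-0.1, 0.0, 1.0]
width: -0.001
grip_force: 0.0
```

Emit:
drive_tool --increments '[{"delta_pos": [-26,-24,0],"turn": 0,"jaw": -1},{"delta_pos": [-26,-24,0],"turn": 0,"jaw": -1},{"delta_pos": [-26,-24,0],"turn": 0,"jaw": -1},{"delta_pos": [-26,-24,0],"turn": 0,"jaw": -1},{"delta_pos": [-26,-24,0],"turn": 0,"jaw": -1},{"delta_pos": [-26,-24,0],"turn": 0,"jaw": -1},{"delta_pos": [-26,-24,0],"turn": 0,"jaw": -1},{"delta_pos": [-26,-24,0],"turn": 0,"jaw": -1}]'

```text
time: 1.68
tool_pos: [0.4956, 0.1099, 0.405]
tcp_rot: [0.607, 3.082, 0.001]
wrist_force: [0.7, 0.8, 0.7]
width: -0.007
grip_force: 0.0
```

Emit:
drive_tool --increments '[{"delta_pos": [0,0,0],"turn": 0.122,"jaw": -1},{"delta_pos": [0,0,0],"turn": 0.122,"jaw": -1},{"delta_pos": [0,0,0],"turn": 0.122,"jaw": -1},{"delta_pos": [0,0,0],"turn": 0.122,"jaw": -1},{"delta_pos": [0,0,0],"turn": 0.122,"jaw": -1},{"delta_pos": [0,0,0],"turn": 0.122,"jaw": -1},{"delta_pos": [0,0,0],"turn": 0.122,"jaw": -1},{"delta_pos": [0,0,0],"turn": 0.122,"jaw": -1}]'

```text
time: 2.35
tool_pos: [0.4952, 0.1115, 0.4048]
tcp_rot: [1.989, 2.432, 0.0]
wrist_force: [-0.3, 0.7, -0.9]
width: 0.0
grip_force: 0.0
```

```bash
python3 - <<'E'
from h import *
c=cam('wrist');save(c,'w1');s=c['s'];print(s['time'],s['tool_pos'],R.from_rotvec(s['tcp_rot']).as_matrix().round(3),s['width'],s['wrist_force'])
E
```

```text
2.35 [0.49521714 0.11153985 0.40481117] [[-0.199  0.98   0.   ]
 [ 0.98   0.199  0.   ]
 [-0.     0.    -1.   ]] 0.00028294414876564974 [-0.34834789  0.66903328 -0.94047114]
```

View pics/w1.png

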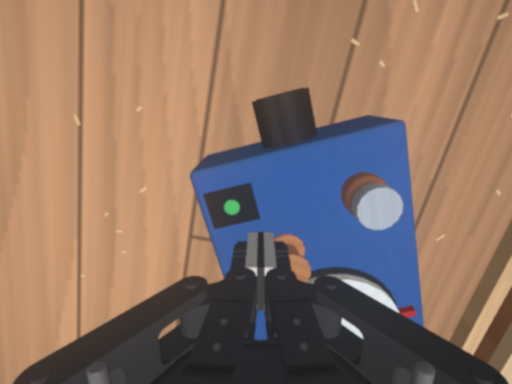

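The wrist view shows the gripper blocking its lower half. The tips are at (260,240), the spool is beside them, the jar is at (378,205) and the key at (407,312). I will carry on to the push start and use the top camera estimate for now.

Emit:
drive_tool --increments '[{"delta_pos": [-35,10,0],"turn": 0,"jaw": -1},{"delta_pos": [-35,10,0],"turn": 0,"jaw": -1},{"delta_pos": [-35,10,0],"turn": 0,"jaw": -1},{"delta_pos": [-35,10,0],"turn": 0,"jaw": -1},{"delta_pos": [0,0,0],"turn": 0.12,"jaw": -1},{"delta_pos": [0,0,25],"turn": 0,"jaw": -1},{"delta_pos": [0,0,25],"turn": 0,"jaw": -1},{"delta_pos": [0,0,25],"turn": 0,"jaw": -1}]'

```text
time: 3.07
tool_pos: [0.5634, -0.0178, 0.3296]
tcp_rot: [2.121, 2.316, 0.002]
wrist_force: [0.2, 1.0, -0.7]
width: 0.002
grip_force: 0.0
```

```bash
python3 - <<'E'
from h import *
c=cam('top');s=c['s'];print(s['time'],s['tool_pos'],R.from_rotvec(s['tcp_rot']).as_matrix().round(3))
a=cam('side')
im=np.hstack([cv2.resize(x['pixels'][y:y+90,u:u+90,::-1],(390,390),interpolation=cv2.INTER_CUBIC) for x,u,y in((c,225,105),(a,255,130))])
cv2.imwrite('pics/v2.png',im)
E
```

```text
3.0667 [ 0.56344385 -0.01781475  0.32961765] [[-0.088  0.996  0.002]
 [ 0.996  0.088 -0.   ]
 [-0.     0.002 -1.   ]]
```

View pics/v2.png

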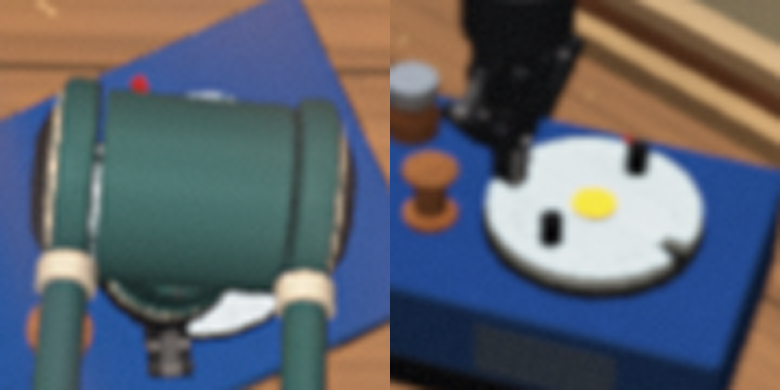

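The side view shows the finger just beyond the rim, behind lug_b, with clear space to the spool. Next I descend and approach.

Emit:
drive_tool --increments '[{"delta_pos": [0,0,12],"turn": 0,"jaw": -1},{"delta_pos": [0,0,12],"turn": 0,"jaw": -1},{"delta_pos": [0,0,11],"turn": 0,"jaw": -1},{"delta_pos": [0,0,0],"turn": 0,"jaw": -1},{"delta_pos": [-4,0,0],"turn": 0,"jaw": -1},{"delta_pos": [-4,0,0],"turn": 0,"jaw": -1},{"delta_pos": [-4,0,0],"turn": 0,"jaw": -1},{"delta_pos": [0,0,0],"turn": 0,"jaw": -1}]'

```text
time: 3.83
tool_pos: [0.5646, -0.0301, 0.2956]
tcp_rot: [2.123, 2.313, 0.001]
wrist_force: [0.2, 0.1, 0.9]
width: -0.001
grip_force: 0.0
```

Emit:
drive_tool --increments '[{"delta_pos": [-3,0,0],"turn": 0,"jaw": -1},{"delta_pos": [-5,-1.7,0],"turn": -0.1,"jaw": -1},{"delta_pos": [-5,-1.7,0],"turn": -0.1,"jaw": -1},{"delta_pos": [-5,-1.7,0],"turn": -0.1,"jaw": -1},{"delta_pos": [-5,-1.7,0],"turn": -0.1,"jaw": -1},{"delta_pos": [-5,-1.7,0],"turn": -0.1,"jaw": -1},{"delta_pos": [-5,-1.7,0],"turn": -0.1,"jaw": -1},{"delta_pos": [0,0,0],"turn": 0,"jaw": -1}]'

```text
time: 4.5
tool_pos: [0.5649, -0.0642, 0.2952]
tcp_rot: [1.342, 2.839, 0.0]
wrist_force: [-0.2, -0.5, 0.4]
width: -0.002
grip_force: 0.0
```

```bash
cat > rel.py <<'E'
from h import *
c=cam('side');s=c['s'];M=R.from_rotvec(s['tcp_rot']).as_matrix();d=M.T@(np.array([.6145,-.0485,0])-s['tool_pos'])
print(s['time'],s['tool_pos'].round(4),'angx',np.degrees(np.arctan2(M[1,0],M[0,0])).round(1),'axis in tool mm',(d*1e3).round(1),s['wrist_force'].round(1),'q6',s['q'][5].round(2))
E
cat > v.py <<'E'
import sys
from rel import *
cv2.imwrite('pics/%s.png'%sys.argv[1],cv2.resize(c['pixels'][130:220,255:345,::-1],(400,400),interpolation=cv2.INTER_CUBIC))
E
python3 v.py v3
```

```text
4.5 [ 0.5649 -0.0642  0.2952] angx 129.4 axis in tool mm [-19.2  48.1 295.2] [-0.2 -0.5  0.4] q6 -0.84
```

View pics/v3.png

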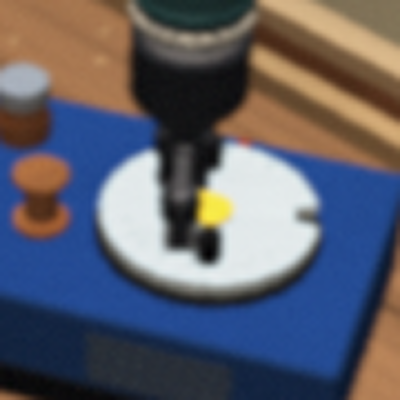

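The side view shows the finger on lug_b at (207,243) and the notch now at (308,215), so the cover is turning as planned. I continue the arc and stop short.

Emit:
drive_tool --increments '[{"delta_pos": [-5,-1.8,0],"turn": -0.1,"jaw": -1},{"delta_pos": [-5,-1.8,0],"turn": -0.1,"jaw": -1},{"delta_pos": [-5,-1.8,0],"turn": -0.1,"jaw": -1},{"delta_pos": [-5,-1.8,0],"turn": -0.1,"jaw": -1},{"delta_pos": [-5,-1.8,0],"turn": -0.1,"jaw": -1},{"delta_pos": [-5,-1.8,0],"turn": -0.1,"jaw": -1},{"delta_pos": [0,0,0],"turn": 0,"jaw": -1}]'

```text
time: 5.13
tool_pos: [0.5824, -0.0897, 0.2947]
tcp_rot: [0.446, 3.109, -0.0]
wrist_force: [-0.8, 0.3, -0.6]
width: -0.001
grip_force: 0.0
```

Emit:
drive_tool --increments '[{"delta_pos": [-5,-1.8,0],"turn": -0.1,"jaw": -1},{"delta_pos": [-5,-1.8,0],"turn": -0.1,"jaw": -1},{"delta_pos": [-5,-1.8,0],"turn": -0.1,"jaw": -1},{"delta_pos": [-5,-1.8,0],"turn": -0.1,"jaw": -1},{"delta_pos": [-5,-1.8,0],"turn": -0.1,"jaw": -1},{"delta_pos": [0,0,0],"turn": 0,"jaw": -1}]'

```text
time: 5.63
tool_pos: [0.6063, -0.1004, 0.2947]
tcp_rot: [-0.334, 3.124, -0.0]
wrist_force: [-0.4, 0.2, 0.7]
width: -0.002
grip_force: 0.0
```

```bash
python3 v.py v4; python3 -c "
from h import *
save(cam('top'),'t4')"
```

```text
5.6333 [ 0.6063 -0.1004  0.2947] angx -167.8 axis in tool mm [-18.9  49.1 294.7] [-0.4  0.2  0.7] q6 -1.99
```

View pics/v4.png

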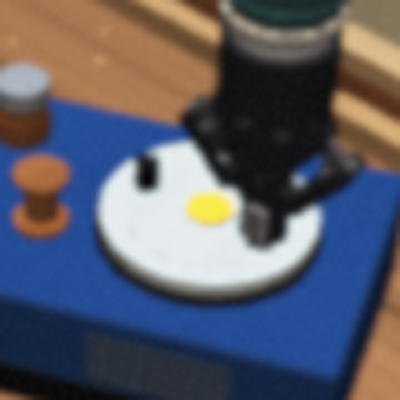

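The side view shows the finger behind lug_b at right (262,225) and lug_a at (148,172). I will measure lug_a and the pad here for the remaining angle.

```bash
python3 - <<'E'
from h import *
def lug(g,box,off):
    x0,y0,x1,y1=box
    m=np.clip(110-g[y0:y1,x0:x1].astype(float),0,None); yy,xx=np.mgrid[y0:y1,x0:x1]
    return (m*xx).sum()/m.sum()+off[0],(m*yy).sum()/m.sum()+off[1]
c=cam('side'); g=cv2.cvtColor(c['pixels'],cv2.COLOR_RGB2GRAY)
i0=cv2.imread('pics/side0.png',0)
P=np.array([.6145,-.0485])
for n,im,box in(('init lug_a',i0,(306,159,318,174)),('now lug_a',g,(283,161,294,176))):
    u,v=lug(im,box,(0,0)); p=plane(c,u,v,.1245);d=p[:2]-P
    print(n,u,v,p,np.hypot(*d),np.degrees(np.arctan2(d[1],d[0])))
E
```

```text
init lug_a 311.9315452361889 165.24659727782225 [ 0.66871072 -0.04253342  0.1245    ] 0.0545380845350007 6.280849038992662
now lug_a 286.99522409992653 166.2674504041146 [0.60966579 0.00838253 0.1245    ] 0.057087577104505 94.85765619067139
```

Emit:
drive_tool --increments '[{"delta_pos": [-2.5,-0.9,0],"turn": -0.05,"jaw": -1},{"delta_pos": [-2.5,-0.9,0],"turn": -0.05,"jaw": -1},{"delta_pos": [-2.5,-0.9,0],"turn": -0.05,"jaw": -1},{"delta_pos": [-2.5,-0.9,0],"turn": -0.05,"jaw": -1},{"delta_pos": [0,0,0],"turn": 0,"jaw": -1},{"delta_pos": [0,0,0],"turn": 0,"jaw": -1}]'

```text
time: 6.28
tool_pos: [0.6164, -0.101, 0.2947]
tcp_rot: [0.642, -3.075, -0.0]
wrist_force: [-1.1, -0.8, -0.9]
width: -0.002
grip_force: 0.2
```

```bash
python3 rel.py
```

```text
6.2833 [ 0.6164 -0.101   0.2947] angx -156.4 axis in tool mm [-19.3  48.8 294.7] [-1.1 -0.8 -0.9] q6 -2.18
```

Emit:
drive_tool --increments '[{"delta_pos": [8,0,0],"turn": 0,"jaw": -1},{"delta_pos": [7,0,0],"turn": 0,"jaw": -1},{"delta_pos": [10,0,-35],"turn": 0,"jaw": -1},{"delta_pos": [10,0,-35],"turn": 0,"jaw": -1},{"delta_pos": [10,0,-35],"turn": 0,"jaw": -1}]'

```text
time: 6.75
tool_pos: [0.5739, -0.1195, 0.3997]
tcp_rot: [0.645, -3.072, -0.002]
wrist_force: [1.5, 0.3, 0.6]
width: 0.003
grip_force: 0.0
```

Emit:
drive_tool --increments '[{"delta_pos": [0,0,0],"turn": 0.12,"jaw": -1},{"delta_pos": [0,0,0],"turn": 0.12,"jaw": -1},{"delta_pos": [0,0,0],"turn": 0.12,"jaw": -1},{"delta_pos": [0,0,0],"turn": 0.12,"jaw": -1},{"delta_pos": [0,0,0],"turn": 0.12,"jaw": -1},{"delta_pos": [0,0,0],"turn": 0.12,"jaw": -1},{"delta_pos": [0,0,0],"turn": 0.12,"jaw": -1},{"delta_pos": [0,0,0],"turn": 0.12,"jaw": -1}]'

```text
time: 7.42
tool_pos: [0.5746, -0.1195, 0.3997]
tcp_rot: [-0.856, -3.023, 0.0]
wrist_force: [0.3, 0.0, 0.5]
width: -0.001
grip_force: 0.0
```

Emit:
drive_tool --increments '[{"delta_pos": [0,0,0],"turn": 0.12,"jaw": -1},{"delta_pos": [0,0,0],"turn": 0.12,"jaw": -1},{"delta_pos": [0,0,0],"turn": 0.12,"jaw": -1},{"delta_pos": [0,0,0],"turn": 0.12,"jaw": -1},{"delta_pos": [0,0,0],"turn": 0.12,"jaw": -1},{"delta_pos": [0,0,0],"turn": 0.12,"jaw": -1},{"delta_pos": [0,0,0],"turn": 0.12,"jaw": -1},{"delta_pos": [0,0,0],"turn": 0.12,"jaw": -1}]'

```text
time: 8.08
tool_pos: [0.5746, -0.1195, 0.3996]
tcp_rot: [-2.155, -2.286, 0.0]
wrist_force: [0.1, 0.1, 0.7]
width: -0.002
grip_force: 0.0
```

Emit:
drive_tool --increments '[{"delta_pos": [0,0,0],"turn": 0.12,"jaw": -1},{"delta_pos": [0,0,0],"turn": 0.12,"jaw": -1},{"delta_pos": [0,0,0],"turn": 0.12,"jaw": -1},{"delta_pos": [0,0,0],"turn": 0.12,"jaw": -1},{"delta_pos": [0,0,0],"turn": 0.12,"jaw": -1},{"delta_pos": [0,0,0],"turn": 0.12,"jaw": -1},{"delta_pos": [0,0,0],"turn": 0.12,"jaw": -1},{"delta_pos": [0,0,0],"turn": 0.12,"jaw": -1}]'

```text
time: 8.75
tool_pos: [0.5746, -0.1195, 0.3996]
tcp_rot: [2.967, 1.032, -0.0]
wrist_force: [0.3, 0.4, 0.7]
width: -0.001
grip_force: 0.0
```

```bash
python3 rel.py; python3 - <<'E'
from h import *
c=cam('wrist');save(c,'w5')
E
```

```text
8.75 [ 0.5746 -0.1195  0.3996] angx 38.4 axis in tool mm [ 75.4 -30.9 399.6] [0.3 0.4 0.7] q6 0.65
```

View pics/w5.png

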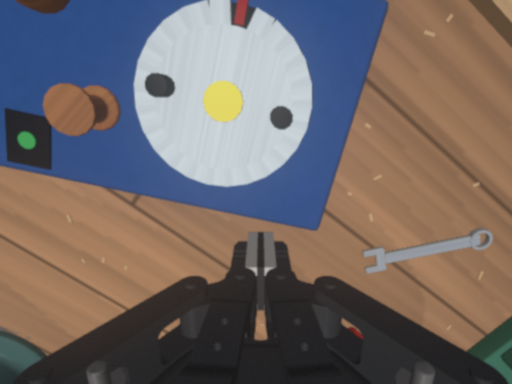

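The wrist view shows the pad at (223,101), lugs at (160,85) and (281,118), and the notch at the top around (243,14) with the red key inside it, slightly to the left of the notch centre. Next I measure the offset.

```bash
python3 - <<'E'
from h import *
c=cam('wrist'); hsv=cv2.cvtColor(c['pixels'],cv2.COLOR_RGB2HSV).astype(int); H,S,V=hsv[...,0],hsv[...,1],hsv[...,2]
def cen(m,box):
    x0,y0,x1,y1=box; ys,xs=np.nonzero(m[y0:y1,x0:x1]); return xs.mean()+x0,ys.mean()+y0,len(xs)
y=cen((H>22)&(H<35)&(S>130),(195,70,255,135)); P=plane(c,*y[:2],.116)[:2]; print('pad',y,P)
def pol(u,v,z):
    d=plane(c,u,v,z)[:2]-P; return np.hypot(*d).round(4),np.degrees(np.arctan2(d[1],d[0])).round(2)
red=((H<8)|(H>170))&(S>120)&(V>60)
for v in range(0,28,3):
    row=np.nonzero(red[v,225:265])[0]+225
    dk=np.nonzero((V[v,222:268]<90)|(red[v,222:268]))[0]+222
    print(v,'red',row.min() if len(row) else 0,row.max() if len(row) else 0,len(row),pol(row.mean(),v,.103) if len(row) else '','dark',(dk.min(),dk.max(),pol(dk.min()-.5,v,.113),pol(dk.max()+.5,v,.113)) if len(dk) else '')
k=cen(red,(222,0,268,30));print('key',k,pol(k[0],k[1],.103))
# lug tops: circle fit by eye-mask, centroid of whole silhouettes at mid height
for n,b in(('a',(140,65,180,105)),('b',(264,100,300,136))):
    q=cen(V<80,b);print(n,q,pol(q[0],q[1],.1245),pol(q[0],q[1],.135))
E
```

```text
pad (np.float64(223.62028725314184), np.float64(100.43806104129264), 1114) [ 0.61464327 -0.04795458]
0 red 240 249 10 (np.float64(0.0786), np.float64(25.3)) dark (np.int64(240), np.int64(249), (np.float64(0.0752), np.float64(27.31)), (np.float64(0.077), np.float64(21.69)))
3 red 240 249 10 (np.float64(0.0766), np.float64(24.96)) dark (np.int64(234), np.int64(249), (np.float64(0.0724), np.float64(30.63)), (np.float64(0.0751), np.float64(21.27)))
6 red 239 248 10 (np.float64(0.0743), np.float64(25.21)) dark (np.int64(234), np.int64(250), (np.float64(0.0704), np.float64(30.45)), (np.float64(0.0734), np.float64(20.24)))
9 red 238 247 10 (np.float64(0.0721), np.float64(25.47)) dark (np.int64(234), np.int64(256), (np.float64(0.0684), np.float64(30.25)), (np.float64(0.0732), np.float64(16.29)))
12 red 238 247 10 (np.float64(0.07), np.float64(25.11)) dark (np.int64(234), np.int64(254), (np.float64(0.0664), np.float64(30.05)), (np.float64(0.0707), np.float64(16.84)))
15 red 237 246 10 (np.float64(0.0678), np.float64(25.39)) dark (np.int64(234), np.int64(253), (np.float64(0.0643), np.float64(2
[... 311 characters left out ...]
50), (np.float64(0.0602), np.float64(29.34)), (np.float64(0.0638), np.float64(17.43)))
24 red 242 244 3 (np.float64(0.0618), np.float64(23.03)) dark (np.int64(242), np.int64(248), (np.float64(0.0595), np.float64(23.08)), (np.float64(0.0613), np.float64(18.11)))
27 red 0 0 0  dark 
key (np.float64(242.57264957264957), np.float64(11.311965811965813), 234) (np.float64(0.0705), np.float64(25.15))
a (np.float64(160.34854771784234), np.float64(84.02904564315352), 482) (np.float64(0.0505), np.float64(114.21)) (np.float64(0.047), np.float64(113.67))
b (np.float64(281.79411764705884), np.float64(117.59150326797385), 306) (np.float64(0.0503), np.float64(-66.84)) (np.float64(0.0494), np.float64(-66.3))
```

The key is at 25.3°, and the notch is at about 23.5° from both its edges and the lugs. That is within the 3° window, so I will centre over the pad and press gently while watching the force.

Emit:
drive_tool --increments '[{"delta_pos": [25.3,-10.4,0],"turn": 0,"jaw": -1},{"delta_pos": [25.3,-10.4,0],"turn": 0,"jaw": -1},{"delta_pos": [25.2,-10.5,0],"turn": 0,"jaw": -1},{"delta_pos": [0,0,30],"turn": 0,"jaw": -1},{"delta_pos": [0,0,30],"turn": 0,"jaw": -1},{"delta_pos": [0,0,25],"turn": 0,"jaw": -1},{"delta_pos": [0,0,10],"turn": 0,"jaw": -1},{"delta_pos": [0,0,5],"turn": 0,"jaw": -1}]'

```text
time: 9.57
tool_pos: [0.6137, -0.0473, 0.297]
tcp_rot: [-2.961, -1.045, 0.007]
wrist_force: [0.8, -0.6, 0.8]
width: -0.001
grip_force: 0.0
```

Emit:
drive_tool --increments '[{"delta_pos": [0,0,2],"turn": 0,"jaw": -1},{"delta_pos": [0,0,2],"turn": 0,"jaw": -1},{"delta_pos": [0,0,2],"turn": 0,"jaw": -1},{"delta_pos": [0,0,2],"turn": 0,"jaw": -1},{"delta_pos": [0,0,2],"turn": 0,"jaw": -1},{"delta_pos": [0,0,2],"turn": 0,"jaw": -1}]'

```text
time: 10.07
tool_pos: [0.6154, -0.0475, 0.2888]
tcp_rot: [2.963, 1.043, 0.003]
wrist_force: [-1.3, -0.1, 5.3]
width: 0.0
grip_force: 2.9
```

Emit:
drive_tool --increments '[{"delta_pos": [0,0,1],"turn": 0,"jaw": -1},{"delta_pos": [0,0,1],"turn": 0,"jaw": -1},{"delta_pos": [0,0,1],"turn": 0,"jaw": -1},{"delta_pos": [0,0,0],"turn": 0,"jaw": -1}]'

```text
time: 10.4
tool_pos: [0.6154, -0.0475, 0.2859]
tcp_rot: [2.963, 1.043, 0.003]
wrist_force: [-1.3, -0.3, 3.5]
width: -0.002
grip_force: 2.2
```

It is going down at a low force, past where the key would have stopped it.

Emit:
drive_tool --increments '[{"delta_pos": [0,0,1],"turn": 0,"jaw": -1},{"delta_pos": [0,0,1],"turn": 0,"jaw": -1},{"delta_pos": [0,0,1],"turn": 0,"jaw": -1},{"delta_pos": [0,0,1],"turn": 0,"jaw": -1},{"delta_pos": [0,0,0],"turn": 0,"jaw": -1}]'

```text
time: 10.82
tool_pos: [0.6154, -0.0475, 0.2819]
tcp_rot: [2.962, 1.043, 0.003]
wrist_force: [-1.2, 0.2, 4.8]
width: 0.002
grip_force: 2.2
```

Emit:
drive_tool --increments '[{"delta_pos": [0,0,0.7],"turn": 0,"jaw": -1},{"delta_pos": [0,0,0.7],"turn": 0,"jaw": -1},{"delta_pos": [0,0,0],"turn": 0,"jaw": -1}]'

```text
time: 11.07
tool_pos: [0.6154, -0.0475, 0.2816]
tcp_rot: [2.962, 1.043, 0.003]
wrist_force: [-3.2, 0.6, 11.3]
width: -0.001
grip_force: 5.3
```

Emit:
drive_tool --increments '[{"delta_pos": [0,0,0.8],"turn": 0,"jaw": -1},{"delta_pos": [0,0,0.8],"turn": 0,"jaw": -1},{"delta_pos": [0,0,0],"turn": 0,"jaw": -1}]'

```text
time: 11.32
tool_pos: [0.6155, -0.0475, 0.2815]
tcp_rot: [2.962, 1.043, 0.003]
wrist_force: [-7.3, -0.2, 17.3]
width: -0.002
grip_force: 8.9
```

Emit:
drive_tool --increments '[{"delta_pos": [0,0,-5],"turn": 0,"jaw": -1},{"delta_pos": [0,0,-10],"turn": 0,"jaw": -1},{"delta_pos": [0,0,-30],"turn": 0,"jaw": -1},{"delta_pos": [0,0,-35],"turn": 0,"jaw": -1},{"delta_pos": [0,0,-35],"turn": 0,"jaw": -1},{"delta_pos": [-38,10,0],"turn": 0,"jaw": -1},{"delta_pos": [-38,10,0],"turn": 0,"jaw": -1},{"delta_pos": [0,0,0],"turn": 0,"jaw": -1}]'

```text
time: 11.98
tool_pos: [0.5656, -0.1141, 0.3937]
tcp_rot: [2.962, 1.038, -0.003]
wrist_force: [0.0, 0.3, -0.8]
width: -0.002
grip_force: 0.0
```

```bash
python3 rel.py; python3 - <<'E'
from h import *
a=cam('wrist');b=cam('side')
im=np.hstack([cv2.resize(a['pixels'][:240,:,::-1],(500,234)),cv2.resize(b['pixels'][140:230,230:350,::-1],(300,234),interpolation=cv2.INTER_CUBIC)])
cv2.imwrite('pics/f.png',im)
E
```

```text
11.9833 [ 0.5656 -0.1141  0.3937] angx 38.6 axis in tool mm [ 80.2 -21.4 393.5] [ 0.   0.3 -0.8] q6 0.66
```

View pics/f.png

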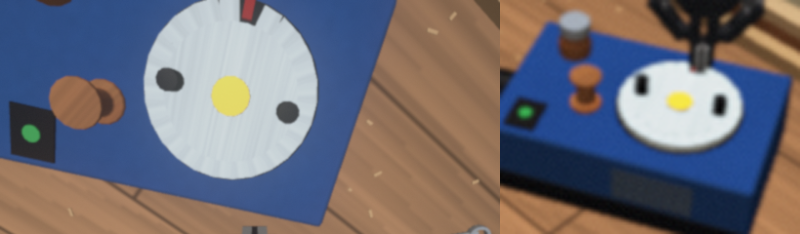

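The cover sits flush with the key in the notch at (250,10), and the jar and spool have not moved. The finger met a firm stop with the tip at z≈0.108, which matches the pad's height when the cover is home. I am handing in.

```bash
python3 -c "
from workcell import bot
print(bot.finish_job())"
```

```text
the job is handed in; nothing more can be done
None
```

The cover was turned about 110° by pushing lug_b until its notch stood over the red key, then pressed down to a firm stop (about 17 N at most); the finger was taken away with the jar and spool unmoved, and the job was handed in at about 12 s.

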